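# Show the worn fan and its replacement to the repair camera

## Robot

A 6-joint arm with a two-finger parallel gripper is mounted at the origin on the work surface. World frame = base frame: x ahead of the robot, y to its left, z up, the work surface at z = 0. Lengths are in mm, angles in degrees, forces in N, time in s.
With the tool pointing down it reaches from about 350 to 850 mm from the base axis. Payload 8.1 kg.
Tool frame: the origin (TCP) lies between the finger pads, 19 mm behind the fingertips; this is the grasp point; z points along the fingers, y is the line along which they close (so a half turn about z gives the same grasp; the last joint's range is limited). The gripper opens to 85 mm and grips with 20 to 120 N. Pads are 22 mm wide; open, the fingers measure 114 mm over their backs; the gripper's body (76 mm by 85 mm) begins 54 mm behind the grasp point. The pads swing forward as they close: fully open they stand 13 mm farther back than shut.
Start: joints at [61.284, 7.471, 85.268, -0, 87.261, -4.893], TCP at [242.333, 548.89, 249.992] pointing down, gripper open.
Joint ranges: [-169.43, 169.43], [-51.17, 129.36], [1.28, 143.12], [-76.62, 256.62], [0, 156.53], [-152.29, 152.29]. Speed limits (degrees/s): [136.94, 136.94, 159.86, 180, 180, 180].

## Interface

Orientations are given as [roll, pitch, yaw] about the fixed x, y, z axes, in that order (R = Rz(yaw) Ry(pitch) Rx(roll)).
In Python, from bench import sensors, optics, r gives the robot as it stands.
- The arm moves only by the tool apply_moves, never from a script. Its argument "targets" is a list of rows, each a list of 7 numbers: the shift along the tool's x, y, z in mm, then the turn, a rotation vector about the tool's x, y, z in rad, then the closure, from 0 (fully open) to 1 (shut). In form: [[x, y, z, wx, wy, wz, claw], ...]. A call has 1 to 20 rows; each row shifts and turns the commanded pose from where the row before left it, along the tool's axes as they then stand; what a row does not reach is not made up. A row lasts 1/8 s, in which the tool goes at most 62.5 mm and 10.7 degrees, less where a joint would pass 70% of its speed; a pose out of reach is approached as far as the arm can. A call is refused whole if a number of a shift passes 62.5 or a number of a turn 0.188, either way. A call with a gripper value outside its range is refused whole. The fingers move at their own pace and stop on an object; "force" is the grip in N (left out, the last holds). Time passes only in rows, so rows that do not move let the fingers close. It gives the time, the measured TCP pose, the force, the opening and the grip force at its end, in the units of the state.
- sensors.sense(): the state, without advancing time (a new reading comes with each control period).
- optics.snapshot(name): name is "scene" or "top"; returns the picture (420x560x3 uint8, red, green, blue); there is no depth.
- optics.get_calibration(name): a dict with "camera_matrix" (3x3 intrinsics, pixels), "dist_coeffs" ([k1, k2, p1, p2, k3] as OpenCV has them; the pictures are not rectified), "pose" (4x4, takes a point from camera to world coordinates). Camera axes: x right, y down, z forward; pixel columns grow to the right and rows downward; lengths in mm; the calibration is good to about 2 mm. A picture is of the moment at which its call begins. get_calibration takes no time and is no camera call.
- r.hand_in(): hands the job in; it is judged then, once.
The state is a dict: "time": time; "joint_pos": joint angles; "qd": joint speeds; "joint_efforts": joint torques, N m; "tool_pos": TCP position; "tcp_rot": TCP orientation; "ft_force": force on the tool from outside, world axes, zero at the start; "wrist_torque": the same for the moment, N m; "finger_gap": finger opening in mm; "grip_force": force on a finger pad.
Only numpy, scipy, OpenCV 4.12 (cv2) and the standard library are available. Lean on these libraries where they do the work, as an engineer would, in place of code of your own. Each camera call takes 0.05 s, during which the arm holds its last target. There are 200 camera calls.

## Task

Record for the customer which part of the opened laptop will be changed: press the red button on the camera control box fully down and let it come back up, then point at the fan in the laptop, then at the spare fan in the white tray, and finish still pointing there. To point, hold the fingertips, fingers down, two to three centimetres above the middle of the fan's hub, and keep still there for two seconds. Do not touch the laptop, the tray or any spare, pick nothing up, and leave everything else where it is.

Things in the scene. Friction and masses are not known exactly. Their poses are not given: they have to be found in the camera images.
- record_top (a point): centre of the top face of the round red push button (32 mm across, black housing) on top of the grey camera control box; about 55 mm above the table. Pushed straight down; spring-loaded, it comes back up when released
- record (a joint): travel of the red button, in m: 0 up, 0.006 fully down (a spring, 5 N at full travel)
- control: grey camera control box with a white top, 100 x 120 x 40 mm, fixed; origin at the centre of its underside, z up; either left or right of the laptop
- laptop_fan (a point): top of the hub of the cooling fan built into the opened laptop, 15 mm above the laptop's underside, 19 mm above the table; z up. The fan is a square black blower fan, 56 x 56 mm and 9 mm thick, with a round grey-bladed wheel in a silver ring and a steel hub 18 mm across
- laptop: opened laptop lying upside down without its bottom cover on the blue mat, silver shell 200 x 280 mm, 15 mm high, fixed; origin at the centre of its underside; the fan hub lies at x +45, y +80 mm in its frame; nothing in it stands higher than 15 mm
- spare_fan_hub (a point): top of the hub of the spare fan in the tray, 10 mm above the fan's underside, 18 mm above the table; z up
- spare_fan: spare fan, the same part as in the laptop: square black blower fan, 56 x 56 mm and 9 mm thick, with a round grey-bladed wheel in a silver ring and a steel hub 18 mm across; one of the four spares, loose in one compartment of the tray; origin at the centre of its underside; not to be touched
- tray: white spares tray 160 x 160 x 14 mm, walls and floor 4 mm, two by two compartments, fixed; origin at the centre of its underside; on the other side of the laptop from the control box; any spare may be in any compartment
- battery: grey battery block with a white label and a yellow strip, 50 x 50 x 8 mm; one of the four spares, loose in one compartment of the tray; origin at the centre of its underside; not to be touched
- memory: green memory board with four black chips, 30 x 58 x 6 mm; one of the four spares, loose in one compartment of the tray; origin at the centre of its underside; not to be touched
- heatsink: copper finned heat sink, 44 x 44 x 14 mm; one of the four spares, loose in one compartment of the tray; origin at the centre of its underside; not to be touched
- dispenser: clear glass solvent dispenser, 72 mm across, 104 mm high; loose; stands on the blue mat; origin at the centre of its underside; leave it where it is
- blower: green rubber air blower with a pointed nozzle, 72 mm across, 100 mm high; loose; stands on the blue mat; origin at the centre of its underside; leave it where it is
- jar: small amber glass screw jar, 38 mm across, 45 mm high; loose; stands on the blue mat; origin at the centre of its underside; leave it where it is
- screwdriver: red-handled screwdriver, 160 mm long, lying on the table left of the mat; leave it where it is
- spudger: orange plastic prying stick, 170 mm long, lying on the table right of the mat; leave it where it is
Not all that is in view belongs to the job. Of the things that look like the control, the smaller one is meant.

How it is judged:
By the outcome, as a careful person would: the job done as asked, in the order asked, and still so for the second after the job is handed in, with the robot touching nothing.
It also fails if it takes over 50 s, if anything falls off the work surface, if the arm or the gripper's body presses on something with over 40 N, if the wrist force passes 120 N, or if a joint passes its speed limit or range.

## Working session

There is one attempt and no reset: what is moved stays moved. The work goes in short steps, Python scripts to look and compute and a tool call to move; the robot and the scene stay as the last step left them, time stands still between calls to the robot, and variables do not carry over. Pictures are saved under pics/ and viewed, at most 10 in all, crops included, and the job is handed in when it is done.

Besides the shell and the picture viewer there is one more tool, called after "Request:" as name(argument=value, ...) on one line, values as JSON. apply_moves: Moves the arm, as the interface text tells. Its arguments: {"type":"object","properties":{"targets":{"type":"array"},"force":{"type":"number"}},"required":["targets"]}

```bash
mkdir -p pics; python3 - <<'E'
from bench import sensors, optics, r
import cv2
for n in("top","scene"):
    cv2.imwrite(f"pics/{n}0.png",cv2.resize(optics.snapshot(n)[:,:,::-1],(800,600),interpolation=cv2.INTER_CUBIC))
    c=optics.get_calibration(n);print(c)
print(sensors.sense())
E
```

```text
{'camera_matrix': array([[420.35836067,   0.        , 288.65149219],
       [  0.        , 420.35836067, 211.8553725 ],
       [  0.        ,   0.        ,   1.        ]]), 'dist_coeffs': array([0.04393613, 0.        , 0.        , 0.        , 0.        ]), 'pose': array([[-2.69974101e-02, -9.95201665e-01,  9.40467208e-02,
         3.75412166e+02],
       [-9.99445084e-01,  2.87087901e-02,  1.68916781e-02,
        -6.15703337e+00],
       [-1.95105937e-02, -9.35385012e-02, -9.95424475e-01,
         1.22018681e+03],
       [ 0.00000000e+00,  0.00000000e+00,  0.00000000e+00,
         1.00000000e+00]])}
{'camera_matrix': array([[504.44958375,   0.        , 272.66446291],
       [  0.        , 504.44958375, 205.49747033],
       [  0.        ,   0.        ,   1.        ]]), 'dist_coeffs': array([0.06510463, 0.        , 0.        , 0.        , 0.        ]), 'pose': array([[-6.82269494e-01,  4.74129039e-01, -5.56515941e-01,
         1.33495515e+03],
       [ 7.31053218e-01,  4.33750707e-01, -5.26708189e-01,
         8.12726596e+02],
       [-8.33846469e-03, -7.66199699e-01, -6.42548435e-01,
         1.03877027e+03],
       [ 0.00000000e+00,  0.00000000e+00,  0.00000000e+00,
         1.00000000e+00]])}
{'time': 0.1, 'joint_pos': array([ 6.12833811e+01,  7.51361388e+00,  8.53228901e+01,  1.51033430e-03,
        8.72625044e+01, -4.89354975e+00]), 'qd': array([ 0.04652542,  0.03723523, -0.05140616, -0.07227759, -0.02989941,
        0.10903339]), 'joint_efforts': array([ 1.68890394e-03, -5.70955324e+01, -5.01939511e+01, -1.59015999e-04,
        8.31039855e-03,  4.84766531e-05]), 'tool_pos': array([242.09779785, 548.47587702, 249.02121333]), 'tcp_rot': array([-1.79901481e+02, -9.94887152e-03,  1.56176849e+02]), 'ft_force': array([-0.43427027,  0.26495588,  0.16733291]), 'wrist_torque': array([-0.06360344, -0.00586116,  0.01270364]), 'grip_force': 0.0, 'finger_gap': 85.6662196572979}
```

View pics/top0.png

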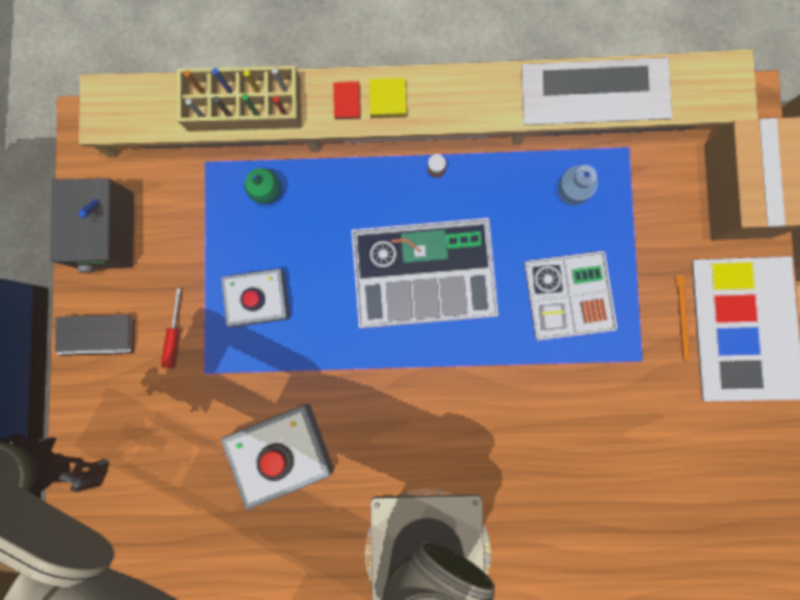

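View pics/scene0.png

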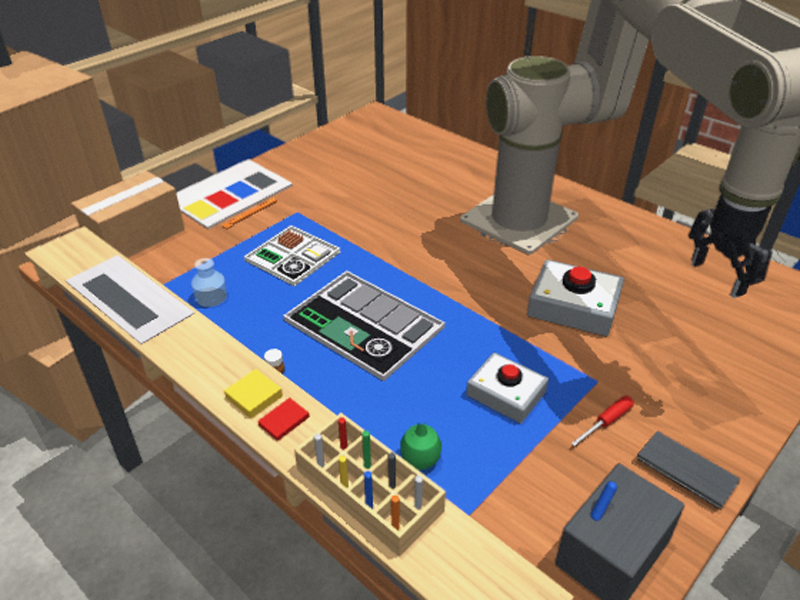

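The smaller box's button is at about (252,299) in the top view, the laptop fan at (383,254) and the spare fan at (548,278). In the scene view they are at (509,374), (378,346) and (293,266). I'll enlarge these for exact pixels.

```bash
python3 - <<'E'
from bench import optics
import cv2, numpy as np
rows=[]
for n,ps in(("top",[(252,299),(383,254),(548,278)]),("scene",[(509,374),(378,346),(293,266)])):
    im=optics.snapshot(n)[:,:,::-1]; t=[]
    for p in ps:
        x,y=int(p[0]*.7)-16,int(p[1]*.7)-16; print(n,x,y)
        c=cv2.resize(im[y:y+33,x:x+33],(264,264),interpolation=cv2.INTER_NEAREST)
        t.append(c)
    rows.append(np.hstack(t))
cv2.imwrite("pics/crops.png",np.vstack(rows))
E
```

```text
top 160 193
top 252 161
top 367 178
scene 340 245
scene 248 226
scene 189 170
```

View pics/crops.png

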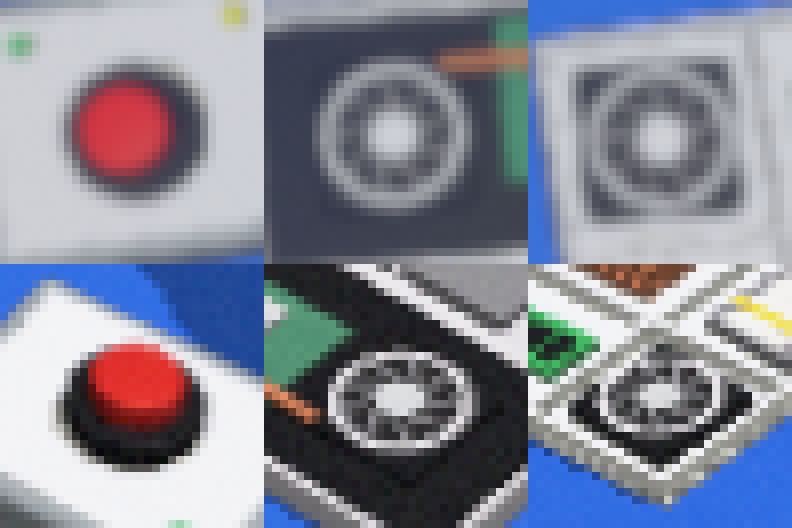

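```bash
python3 - <<'E'
from bench import optics
import cv2, numpy as np
P={"button":(55,(160,193,123,130),(340,245,140,112)),"fan":(19,(252,161,129,135),(248,226,138,135)),"spare":(18,(367,178,134,139),(189,170,135,132))}
for k,(z,*cs) in P.items():
    for n,(x,y,u,v) in zip(("top","scene"),cs):
        c=optics.get_calibration(n);T=c["pose"]
        d=cv2.undistortPoints(np.array([[[x+u/8-.5,y+v/8-.5]]]),c["camera_matrix"],c["dist_coeffs"])[0,0]
        w=T[:3,:3]@[*d,1];print(k,n,(T[:3,3]+w*(z-T[2,3])/w[2]).round(1))
E
```

```text
button top [503.4 331.   55. ]
button scene [492.  324.6  55. ]
fan top [590.9  72.4  19. ]
fan scene [588.6  73.2  19. ]
spare top [ 530. -258.   18.]
spare scene [ 527.6 -256.4   18. ]
```

```bash
python3 - <<'E'
from bench import optics
import cv2, numpy as np
a=np.linspace(0,6.28,60)
for c0 in((503,331),(498,328)):
  for z in(55,60,49):
    W=np.c_[c0[0]+16*np.cos(a),c0[1]+16*np.sin(a),a*0+z]
    for n in("top","scene"):
        c=optics.get_calibration(n);T=np.linalg.inv(c["pose"])
        p=cv2.projectPoints(W,cv2.Rodrigues(T[:3,:3])[0],T[:3,3],c["camera_matrix"],c["dist_coeffs"])[0][:,0]
        print(c0,z,n,p.min(0).round(1),p.max(0).round(1))
for n in("top","scene"):
    im=optics.snapshot(n).astype(int); m=(im[...,0]>130)&(im[...,1]<90)
    s=np.s_[193:226,160:193] if n=="top" else np.s_[245:278,340:373]
    y,x=np.nonzero(m[s]);print(n,x.min()+s[1].start,y.min()+s[0].start,x.max()+s[1].start,y.max()+s[0].start,x.mean()+s[1].start,y.mean()+s[0].start)
E
```

```text
(503, 331) 55 top [169.1 203.2] [180.6 214.6]
(503, 331) 55 scene [350.5 257.5] [362.6 266.3]
(503, 331) 60 top [168.6 203. ] [180.1 214.4]
(503, 331) 60 scene [350.6 256.2] [362.8 265. ]
(503, 331) 49 top [169.8 203.4] [181.2 214.8]
(503, 331) 49 scene [350.3 259.1] [362.4 267.9]
(498, 328) 55 top [170.2 204.9] [181.7 216.3]
(498, 328) 55 scene [350.7 256. ] [362.8 264.7]
(498, 328) 60 top [169.7 204.7] [181.2 216.2]
(498, 328) 60 scene [350.8 254.7] [363.  263.4]
(498, 328) 49 top [170.9 205.2] [182.3 216.5]
(498, 328) 49 scene [350.5 257.6] [362.5 266.3]
top 170 203 180 214 174.98058252427185 208.6601941747573
scene 351 255 362 263 356.7 259.1625
```

Request:
apply_moves(targets=[[-20,-6,0,0,0,0,1],[-44,-13,0,0,0,0,1],[-50,-15,0,0,0,0,1],[-50,-15,0,0,0,0,1],[-50,-15,10,0,0,0,1],[-50,-15,20,0,0,0,1],[-40,-11,30,0,0,0,1],[-20,-6,30,0,0,0,1],[0,0,30,0,0,0,1],[0,0,21,0,0,0,1],[0,0,0,0,0,0,1],[0,0,0,0,0,0,1],[0,0,0,0,0,0,1],[0,0,0,0,0,0,1]])

```text
time: 2.05
tool_pos: [500.5, 330.7, 110.2]
tcp_rot: [179.9, 0.1, 156.2]
ft_force: [0.5, -0.4, -0.5]
finger_gap: -0.1
grip_force: 0.0
```

```bash
python3 - <<'E'
from bench import optics,sensors
import cv2, numpy as np
s=sensors.sense();print(s["tool_pos"],s["tcp_rot"],s["ft_force"])
a=cv2.resize(optics.snapshot("top")[150:270,110:250,::-1],(400,343)); b=cv2.resize(optics.snapshot("scene")[180:300,290:430,::-1],(400,343))
cv2.imwrite("pics/press0.png",np.hstack([a,b]))
E
```

```text
[500.45526189 330.71512251 110.18973301] [1.79915464e+02 6.51174619e-02 1.56199421e+02] [ 0.47883162 -0.35110972 -0.52256491]
```

View pics/press0.png

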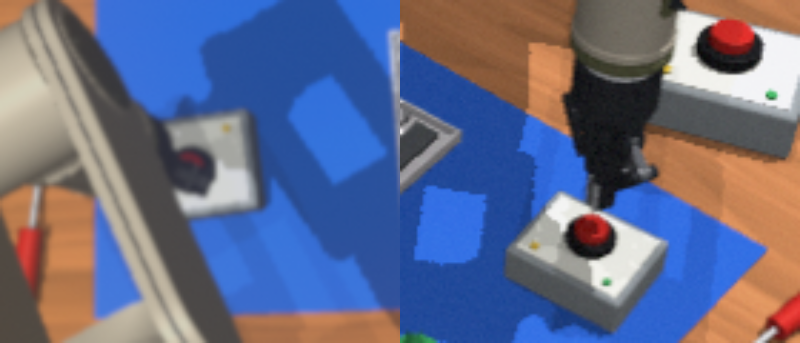

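The closed fingertips (scene crop about (597,205)) hang over the button (593,228). I'll go down slowly while watching the force.

Request:
apply_moves(targets=[[0,0,8,0,0,0,1],[0,0,8,0,0,0,1],[0,0,6,0,0,0,1],[0,0,4,0,0,0,1],[0,0,0,0,0,0,1],[0,0,0,0,0,0,1]])

```text
time: 2.9
tool_pos: [500.1, 330.2, 83.3]
tcp_rot: [180.0, 0.0, 156.2]
ft_force: [-1.5, -0.6, 2.2]
finger_gap: -0.1
grip_force: 1.1
```

```bash
python3 - <<'E'
from bench import optics,sensors
import cv2, numpy as np
a=cv2.resize(optics.snapshot("top")[190:230,150:200,::-1],(400,320),interpolation=2); b=cv2.resize(optics.snapshot("scene")[235:275,330:380,::-1],(400,320),interpolation=2)
cv2.imwrite("pics/press1.png",np.hstack([a,b]))
E
```

```text
(no output)
```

View pics/press1.png

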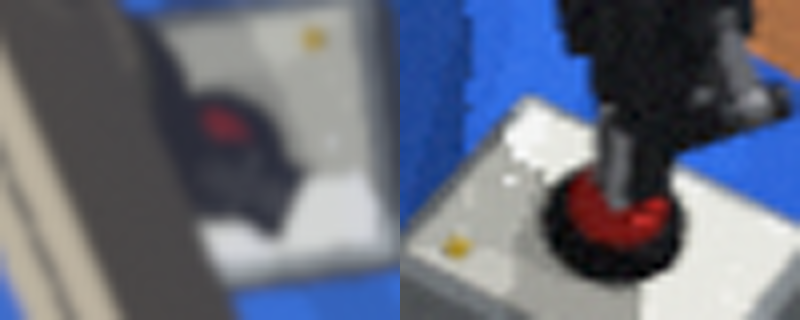

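The tip is on the red cap, with about 2 N of contact. I'll press on in small steps.

Request:
apply_moves(targets=[[0,0,1.5,0,0,0,1],[0,0,1.5,0,0,0,1],[0,0,0,0,0,0,1]])

```text
time: 3.38
tool_pos: [500.2, 330.4, 80.2]
tcp_rot: [180.0, 0.0, 156.2]
ft_force: [0.6, -0.3, 3.8]
finger_gap: -0.3
grip_force: 2.0
```

Request:
apply_moves(targets=[[0,0,1,0,0,0,1],[0,0,0.5,0,0,0,1],[0,0,0,0,0,0,1]])

```text
time: 3.75
tool_pos: [500.2, 330.3, 78.8]
tcp_rot: [180.0, 0.0, 156.2]
ft_force: [-0.4, 0.1, 6.1]
finger_gap: -0.0
grip_force: 2.6
```

Request:
apply_moves(targets=[[0,0,1,0,0,0,1],[0,0,0,0,0,0,1],[0,0,0,0,0,0,1]])

```text
time: 4.12
tool_pos: [500.3, 330.4, 78.7]
tcp_rot: [180.0, 0.0, 156.2]
ft_force: [-3.8, -1.9, 12.0]
finger_gap: -0.1
grip_force: 5.9
```

Request:
apply_moves(targets=[[0,0,0.5,0,0,0,1],[0,0,0,0,0,0,1],[0,0,0,0,0,0,1]])

```text
time: 4.5
tool_pos: [500.3, 330.4, 78.6]
tcp_rot: [180.0, 0.0, 156.2]
ft_force: [-4.2, -2.7, 16.1]
finger_gap: -0.3
grip_force: 7.6
```

The button is fully down: spring slope first, then a hard stop at TCP z = 78.7. Now I'll release it and move over the laptop fan.

```bash
python3 - <<'E'
import numpy as np
a=np.radians(156.18);X=np.array([np.cos(a),np.sin(a)]);Y=np.array([np.sin(a),-np.cos(a)])
P=[(500.2,330.4),(590,72.8),(529,-257.2)]
for p,q in zip(P,P[1:]):
    d=np.subtract(q,p);print((d@X).round(1),(d@Y).round(1))
E
```

```text
-186.2 -199.4
-77.5 -326.5
```

Request:
apply_moves(targets=[[0,0,-4,0,0,0,1],[0,0,-6,0,0,0,1],[0,0,-15,0,0,0,1],[0,0,-30,0,0,0,1],[0,0,-20,0,0,0,1],[0,0,0,0,0,0,1],[0,0,0,0,0,0,1]])

```text
time: 5.38
tool_pos: [499.5, 330.0, 151.1]
tcp_rot: [-179.9, -0.0, 156.2]
ft_force: [-0.7, -0.2, -0.1]
finger_gap: -0.1
grip_force: 0.0
```

Request:
apply_moves(targets=[[-14,-15,0,0,0,0,1],[-30,-32,0,0,0,0,1],[-38,-41,0,0,0,0,1],[-38,-41,0,0,0,0,1],[-36,-38,0,0,0,0,1],[-20,-21,10,0,0,0,1],[-10,-11,20,0,0,0,1],[0,0,20,0,0,0,1],[0,0,11,0,0,0,1],[0,0,0,0,0,0,1],[0,0,0,0,0,0,1],[0,0,0,0,0,0,1]])

```text
time: 6.88
tool_pos: [590.4, 73.6, 92.1]
tcp_rot: [180.0, 0.1, 156.2]
ft_force: [0.2, -0.5, -0.8]
finger_gap: 0.0
grip_force: 0.0
```

```bash
cat >h.py <<'E'
from bench import optics,sensors
import cv2, numpy as np
def proj(n,W):
    c=optics.get_calibration(n);T=np.linalg.inv(c["pose"])
    return cv2.projectPoints(np.array(W,float),cv2.Rodrigues(T[:3,:3])[0],T[:3,3],c["camera_matrix"],c["dist_coeffs"])[0][:,0]
def look(name,sx,sy,tx,ty):
    p=sensors.sense()["tool_pos"];print(p)
    W=[[p[0],p[1],p[2]-19],[p[0],p[1],p[2]-29]]
    print("scene crop tip -19,-29:",(proj("scene",W)-[sx,sy]+.5)*8,"top:",(proj("top",W)-[tx,ty]+.5)*8)
    b=cv2.resize(optics.snapshot("scene")[sy:sy+50,sx:sx+50,::-1],(400,400),interpolation=0)
    a=cv2.resize(optics.snapshot("top")[ty:ty+50,tx:tx+50,::-1],(400,400),interpolation=0)
    cv2.imwrite(name,np.hstack([b,a]))
E
python3 -c "
from h import *
look('pics/fan.png',240,210,243,153)"
```

```text
[590.39260319  73.55848415  92.0816376 ]
scene crop tip -19,-29: [[196.37268491 155.81283104]
 [196.91536259 176.59306145]] top: [[186.74938786 173.03962353]
 [188.85946422 178.28652442]]
```

View pics/fan.png

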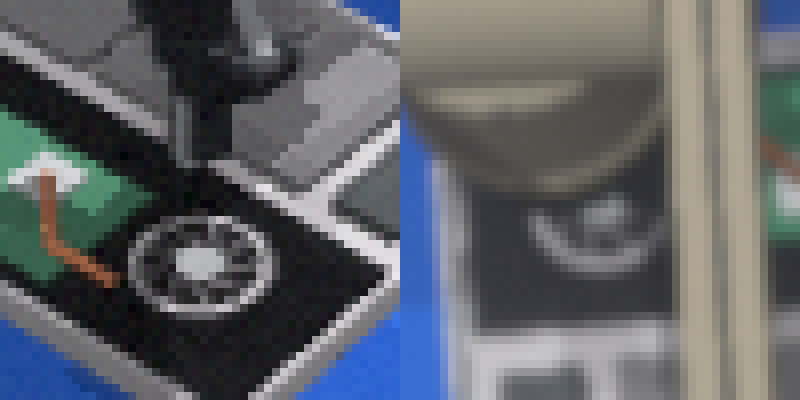

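The grey finger edge ends near (185,165) in the scene crop, with the hub at (202,263). The black tip is hard to tell from the dark laptop, so I'll brighten the picture to confirm the tip height.

```bash
python3 - <<'E'
from h import *
p=sensors.sense()["tool_pos"]
im=optics.snapshot("scene")[213:243,246:286,::-1]
g=(255*np.clip(im/110.,0,1)**.5).astype(np.uint8)
b=cv2.resize(g,(800,600),interpolation=0)
for dz,c in((19,(0,0,255)),(29,(0,255,255))):
    a=np.radians(156.2);R=np.array([[np.cos(a),np.sin(a)],[np.sin(a),-np.cos(a)]])
    q=[[*(p[:2]+R@[x,y]),p[2]-dz] for x,y in((11,8),(11,-8),(-11,-8),(-11,8))]
    cv2.polylines(b,[((proj("scene",q)-[246,213]+.5)*20).astype(np.int32)],True,c,1)
cv2.imwrite("pics/fang.png",b)
E
```

```text
(no output)
```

View pics/fang.png

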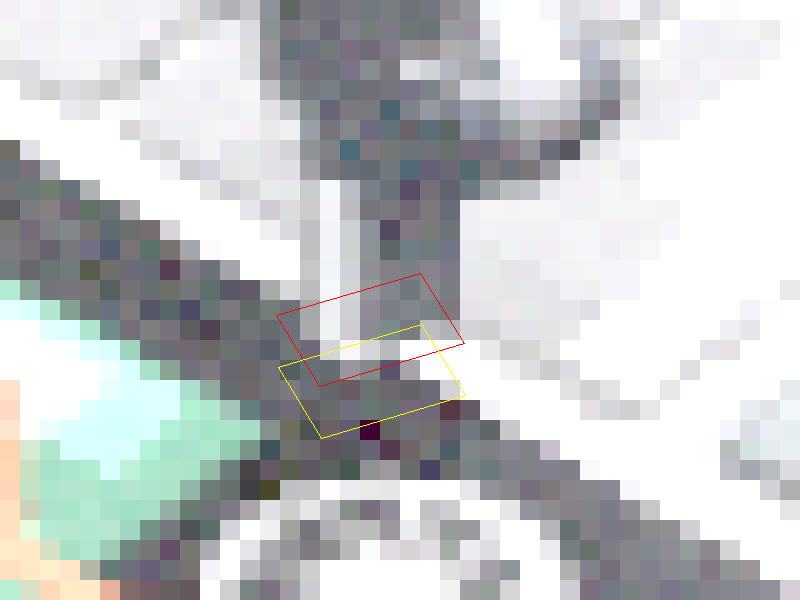

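The red outline (19 mm tip) fits the finger end, since the laptop rim shows just below it. So the tip is 73 mm up. I'll go down 29 mm and hold.

Request:
apply_moves(targets=[[0,0,6,0,0,0,1],[0,0,9,0,0,0,1],[0,0,8,0,0,0,1],[0,0,5,0,0,0,1],[0,0,1,0,0,0,1],[0,0,0,0,0,0,1],[0,0,0,0,0,0,1]])

```text
time: 7.9
tool_pos: [590.0, 73.0, 62.4]
tcp_rot: [180.0, 0.0, 156.2]
ft_force: [0.6, -0.0, 0.4]
finger_gap: -0.3
grip_force: 0.0
```

Request:
apply_moves(targets=[[0,0,0,0,0,0,1],[0,0,0,0,0,0,1],[0,0,0,0,0,0,1],[0,0,0,0,0,0,1],[0,0,0,0,0,0,1],[0,0,0,0,0,0,1],[0,0,0,0,0,0,1],[0,0,0,0,0,0,1],[0,0,0,0,0,0,1],[0,0,0,0,0,0,1],[0,0,0,0,0,0,1],[0,0,0,0,0,0,1],[0,0,0,0,0,0,1],[0,0,0,0,0,0,1],[0,0,0,0,0,0,1],[0,0,0,0,0,0,1],[0,0,0,0,0,0,1],[0,0,0,0,0,0,1],[0,0,0,0,0,0,1],[0,0,0,0,0,0,1]])

```text
time: 10.4
tool_pos: [589.7, 73.0, 62.0]
tcp_rot: [-180.0, -0.0, 156.2]
ft_force: [-0.1, -0.6, -0.0]
finger_gap: 0.3
grip_force: 0.0
```

```bash
python3 -c "
from h import *
look('pics/fan2.png',240,210,243,153)"
```

```text
[589.71202665  73.0320748   61.98229485]
scene crop tip -19,-29: [[198.24394691 216.15244676]
 [198.77032105 236.38558544]] top: [[194.51920438 190.41824026]
 [196.51224101 195.39032064]]
```

View pics/fan2.png

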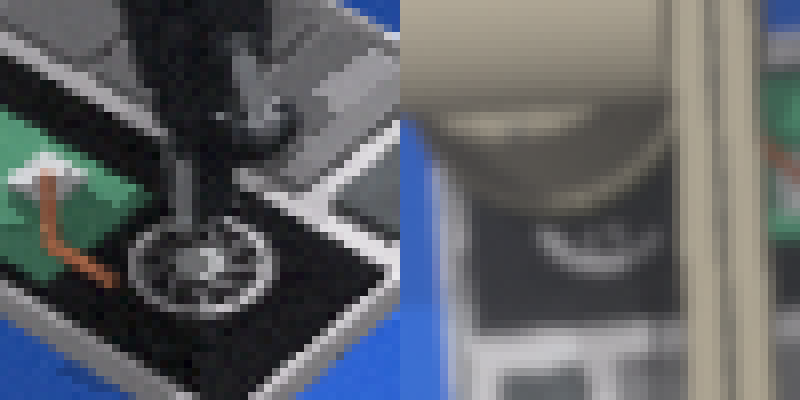

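The tip is 24 mm above the hub in both calibration and picture, and it was held for over 2 s. Next is the spare fan.

Request:
apply_moves(targets=[[0,0,-10,0,0,0,1],[0,0,-20,0,0,0,1],[-3,-12,-15,0,0,0,1],[-7,-30,-5,0,0,0,1],[-10,-42,0,0,0,0,1],[-11,-46,0,0,0,0,1],[-11,-46,0,0,0,0,1],[-11,-46,0,0,0,0,1],[-10,-42,0,0,0,0,1],[-8,-34,0,0,0,0,1],[-5,-20,0,0,0,0,1],[-2,-9,5,0,0,0,1],[0,0,10,0,0,0,1],[0,0,5,0,0,0,1],[0,0,0,0,0,0,1],[0,0,0,0,0,0,1],[0,0,0,0,0,0,1]])

```text
time: 12.62
tool_pos: [529.3, -257.4, 92.3]
tcp_rot: [-180.0, 0.0, 156.2]
ft_force: [0.1, -0.1, -0.6]
finger_gap: -0.1
grip_force: 0.0
```

```bash
python3 -c "
from h import *
look('pics/sp.png',180,150,358,169)"
```

```text
[ 529.32306098 -257.43580648   92.33737061]
scene crop tip -19,-29: [[189.11438593 184.42743611]
 [191.52896801 204.36987324]] top: [[237.59269212 191.39200714]
 [231.37090072 195.4446099 ]]
```

View pics/sp.png

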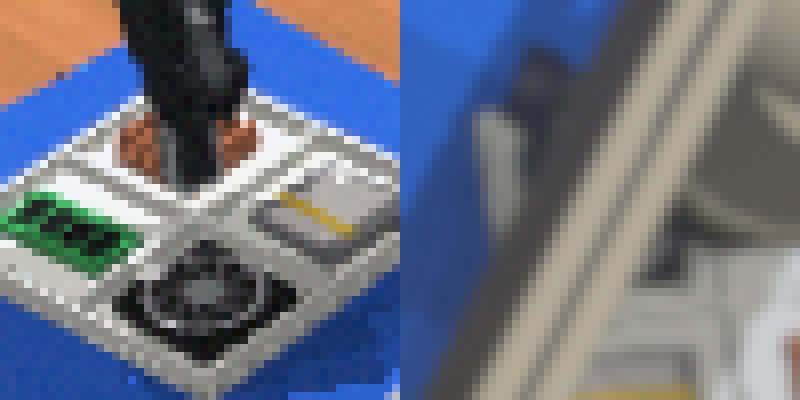

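The spare fan's hub is at (206,292), straight below the tip. I'll go down 30 mm and hold.

Request:
apply_moves(targets=[[0,0,6,0,0,0,1],[0,0,9,0,0,0,1],[0,0,8,0,0,0,1],[0,0,5,0,0,0,1],[0,0,2,0,0,0,1],[0,0,0,0,0,0,1],[0,0,0,0,0,0,1],[0,0,0,0,0,0,1]])

```text
time: 13.72
tool_pos: [529.2, -257.8, 62.4]
tcp_rot: [-180.0, 0.0, 156.2]
ft_force: [-0.0, 0.4, -0.5]
finger_gap: 0.2
grip_force: 0.0
```

Request:
apply_moves(targets=[[0,0,0,0,0,0,1],[0,0,0,0,0,0,1],[0,0,0,0,0,0,1],[0,0,0,0,0,0,1],[0,0,0,0,0,0,1],[0,0,0,0,0,0,1],[0,0,0,0,0,0,1],[0,0,0,0,0,0,1],[0,0,0,0,0,0,1],[0,0,0,0,0,0,1],[0,0,0,0,0,0,1],[0,0,0,0,0,0,1],[0,0,0,0,0,0,1],[0,0,0,0,0,0,1],[0,0,0,0,0,0,1],[0,0,0,0,0,0,1],[0,0,0,0,0,0,1],[0,0,0,0,0,0,1],[0,0,0,0,0,0,1],[0,0,0,0,0,0,1]])

```text
time: 16.23
tool_pos: [529.0, -257.6, 62.0]
tcp_rot: [180.0, -0.0, 156.2]
ft_force: [0.7, 0.4, -0.8]
finger_gap: -0.0
grip_force: 0.0
```

```bash
python3 -c "
from h import *
look('pics/sp2.png',180,150,358,169)"
```

```text
[ 528.97534928 -257.60062305   61.98015397]
scene crop tip -19,-29: [[196.75938936 243.93619908]
 [199.10972772 263.40270417]] top: [[219.552563   204.45123731]
 [213.64133442 208.29099988]]
```

View pics/sp2.png

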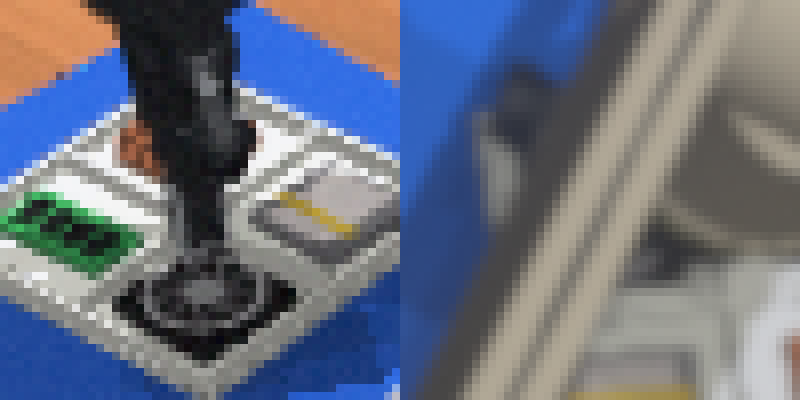

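The tip is about 25 mm above the spare fan's hub (tip at (197,248), hub at (206,292)). It is still and touches nothing, so I'm handing in.

```bash
python3 -c "
from bench import r
print(r.hand_in())"
```

```text
the job is handed in; nothing more can be done
None
```

I handed the job in: I pressed the red button down to its stop and released it, then pointed at the laptop fan and at the spare fan for over 2 s each, about 25 mm above the hub, and the arm finished still pointing at the spare; no verdict came back.

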